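Put a sprocket on the inspection stand and hold the torch on it

TASK

First put the large toothed timing sprocket, hub up, centrally on the round head of the little blue-footed screw-jack stand and let go of it, so that its teeth stand clear all round for inspection. Then draw the inspection torch straight up out of the wooden tool block, tip it to a slant of about 45 degrees, lens lowest, and hold it up with the lens about 10 cm from the middle of the sprocket and the beam pointing at that middle. Finish while still holding the torch there in the air, touching nothing else with it; leave the other small parts on the bench where they are.

Things in the scene. Friction and masses are not known exactly. Their poses are not given: they have to be found in the camera images.
- sprocket: large timing sprocket, dark grey, about 0.42 kg, lying flat: a toothed flange 94 mm across and 12 mm thick, on top of it a plain round hub 34 mm across that reaches from 12 to 31 mm; take it by the hub from above. Origin: centre of the underside; z axis up along the hub. (A smaller sprocket 70 mm across also lies on the bench: leave it.)
- sprocket_mid (a point): point inside the sprocket's hub, on its axis 20 mm above its underside (11 mm below the hub's top); this is what the beam must point at
- stand: machinist's screw jack fixed to the bench as inspection stand: blue foot 80 mm across, threaded screw, round black-topped head 44 mm across whose flat top is 80 mm above the bench. Origin: centre of its foot on the bench
- stand_top (a point): centre of the flat top of the stand's head, 80 mm above the bench
- block: light wooden tool block fixed to the bench, 64 mm (its x) by 166 mm (its y) by 75 mm high, with a row of three blind holes along its y axis: the torch in the hole at y = +46 mm, a red screwdriver at y = -20 mm (its handle 22 mm thick reaches 175 mm above the bench) and a marker at y = -56 mm (up to 152 mm); screwdriver and marker stay there. Origin: centre of its underside
- block_mouth (a point): centre of the mouth of the torch's hole, 75 mm above the bench; the hole is 31 mm wide and 60 mm deep, upright
- torch: LED inspection torch, 0.13 kg, 172 mm long, standing lens down in the block, tail up: head 28 mm across over the first 32 mm, then a dark barrel 24 mm across up to 165 mm, then an orange tail switch 14 mm across up to 172 mm. Origin: centre of the lens; z axis from the lens to the tail, so the beam leaves along -z. At the start the lens is 15 mm above the bench, and the barrel stands out of the block from 75 mm to 180 mm above the bench; grip the barrel near its tail
- small_sprocket: bystander: smaller sprocket, 70 mm across, 31 mm high, on the bench; origin at the centre of its underside
- spring_a: bystander: valve spring, 24 mm across, 33 mm high, standing
- spring_b: bystander: valve spring, 24 mm across, 33 mm high, standing
- tappet_a: bystander: bucket tappet, 29 mm across, 22 mm high
- tappet_b: bystander: bucket tappet, 29 mm across, 22 mm high
- cylinder_head: fixed furniture to keep clear of: engine cylinder head lying in front of and left of the stand and block, about 0.2 m by 0.58 m (long side along world y), 10 cm high with one stub up to 16 cm; its right end lies near y = -0.03 m
- camshaft_0: fixed furniture to keep clear of: upright camshaft, 0.48 m tall, about 40 mm across. Above the back of the bench, 0.45 m up and beyond x = 0.66 m, hangs a paper roll along y, from about y = 0.1 m to the right
- camshaft_1: fixed furniture to keep clear of: second upright camshaft, 0.48 m tall, about 40 mm across

How it is judged:
By the outcome, as a careful person would: the job done as asked, in the order asked, and still so for the second after the job is handed in, while the arm keeps its last pose, push and grip.
It also fails if it takes over 51 s, if anything falls off the work surface, if the arm or the gripper's body presses on something with over 40 N, if the wrist force passes 120 N, or if a joint passes its speed limit or range.

ROBOT

A 7-joint arm with a two-finger parallel gripper is mounted at the origin on a cart in front of the work surface, level with it; the furniture and walls round the work are solid. World frame = base frame: x ahead of the robot, y to its left, z up, the work surface at z = 0. Lengths are in m, angles in rad, forces in N, time in s.
With the tool pointing down it reaches from about 0.425 to 0.925 m from the base axis. Payload 6.8 kg.
Tool frame: the origin (TCP) lies between the finger pads; the fingertips stand r.tcp_to_tips ahead of it and the grasp point (between the pads) lies 3 mm ahead of it (r.tcp_to_tips is the distance from the TCP to the fingertips, in m); z points along the fingers, y is the line along which they close (so a half turn about z gives the same grasp; the last joint's range is limited). The gripper opens to 85 mm and grips with 20 to 120 N. Pads are 22 mm wide; open, the fingers measure 114 mm over their backs; the gripper's body (76 mm by 85 mm) begins 54 mm behind the grasp point. The pads swing forward as they close: fully open they stand 13 mm farther back than shut.
Start: joints at [-1.252, 0.477, 0.022, 1.555, -0.011, 1.109, -0.083], TCP at [0.279, 0.614, 0.253] pointing down, gripper open.
Joint ranges: [-2.96, 2.96], [-0.34, 2.1], [-1.41, 1.46], [0.24, 2.44], [-1.37, 4.51], [0.17, 1.92], [-2.96, 2.96]. Speed limits (rad/s): [2.39, 2.39, 3.14, 3.14, 3.14, 3.14, 3.14].

INTERFACE

Orientations are given as a rotation vector (axis times angle).
In Python, from bench import r gives the robot as it stands. The module is installed in compiled form; this text tells all that it offers.
- The arm moves only by the tool step_arm, never from a script. Its argument "moves" is a list of rows, each an object of numbers: "rx", "ry", "rz": the turn, a rotation vector about the tool's x, y, z in degrees; "dx", "dy", "dz": the shift along the tool's x, y, z in mm; "gripper": the opening, from -1 (shut) to 1 (fully open). In form: [{"rx": .., "ry": .., "rz": .., "dx": .., "dy": .., "dz": .., "gripper": ..}, ...]. A call has 1 to 20 rows; each row shifts and turns the commanded pose from where the row before left it, along the tool's axes as they then stand; what a row does not reach is not made up. A row lasts 1/8 s, in which the tool goes at most 62.5 mm and 10.7 degrees, less where a joint would pass 70% of its speed; a pose out of reach is approached as far as the arm can. A call is refused whole if a number of a shift passes 62.5 or a number of a turn 10.7, either way. A call with a gripper value outside its range is refused whole. The fingers move at their own pace and stop on an object; "grip_force" is the grip in N (left out, the last holds). Time passes only in rows, so rows that do not move let the fingers close. It gives the time, the measured TCP pose, the force, the opening and the grip force at its end, in the units of the state.
- r.get_obs(): the state, without advancing time (a new reading comes with each control period).
- r.grab_frame(name): name is "scene" or "side" or "wrist"; returns the picture (480x640x3 uint8, blue, green, red); there is no depth.
- r.camera_info(name): a dict with "mtx" (3x3 intrinsics, pixels), "D" ([k1, k2, p1, p2, k3] as OpenCV has them; the pictures are not rectified), "rvec" (rotation vector, rad) and "tvec" (3), from world to camera coordinates, as OpenCV has them. Camera axes: x right, y down, z forward; pixel columns grow to the right and rows downward; lengths in m; the calibration is good to about 2 mm. A picture is of the moment at which its call begins: read the wrist's pose just before it. camera_info takes no time and is no camera call; for the wrist camera it gives the pose at the moment of the call.
- r.hand_in(): hands the job in; it is judged then, once.
The state is a dict: "clock": time; "joints": joint angles; "qvel": joint speeds; "tau": joint torques, N m; "tcp_pos": TCP position; "orientation": TCP orientation; "contact_force": force on the tool from outside, world axes, zero at the start; "moment": the same for the moment, N m; "grip_width": finger opening in m; "gripper_force": force on a finger pad.
Only numpy, scipy, OpenCV 4.12 (cv2) and the standard library are available. Lean on these libraries where they do the work, as an engineer would, in place of code of your own. Each camera call takes 0.05 s, during which the arm holds its last target. There are 200 camera calls.

## Working session

There is one attempt and no reset: what is moved stays moved. The work goes in short steps, Python scripts to look and compute and a tool call to move; the robot and the scene stay as the last step left them, time stands still between calls to the robot, and variables do not carry over. Pictures are saved under pics/ and viewed, at most 13 in all, crops included, and the job is handed in when it is done.

Besides the shell and the picture viewer there is one more tool, called after "Call:" as name([rows], argument=value, ...), one row to a line, values as JSON. step_arm: Moves the arm, as the interface text tells. Its arguments: {"type":"object","properties":{"moves":{"type":"array","items":{"type":"object","properties":{"rx":{"type":"number"},"ry":{"type":"number"},"rz":{"type":"number"},"dx":{"type":"number"},"dy":{"type":"number"},"dz":{"type":"number"},"gripper":{"type":"number"}}}},"grip_force":{"type":"number"}},"required":["moves"]}

```bash
mkdir -p pics; python3 - <<'E'
from bench import r
import cv2
o=r.get_obs();print(o,r.tcp_to_tips)
for n in("scene","side"):
    cv2.imwrite(f"pics/{n}0.png",r.grab_frame(n))
    c=r.camera_info(n);print(n,c)
E
```

```text
{'clock': 0.0, 'joints': array([-1.25208534,  0.47777034,  0.02234222,  1.55644432, -0.01149791,
        1.10929294, -0.08312191]), 'qvel': array([ 1.52502482e-03,  1.27634935e-03,  7.22293646e-04,  9.51782909e-04,
       -3.84913123e-04,  4.25923443e-05, -1.02522290e-03]), 'tau': array([-8.87003662e-04, -5.96474969e+01,  1.60752073e+00, -2.81189096e+01,
        1.24653368e-02,  9.65496758e-03,  1.29191335e-05]), 'tcp_pos': array([0.27921604, 0.61394368, 0.25234869]), 'orientation': array([-6.65305953e-01, -3.07008500e+00,  2.77974289e-03]), 'contact_force': array([ 0.20622757, -0.12508895, -0.28893501]), 'moment': array([ 0.02330252, -0.03973856, -0.02609983]), 'gripper_force': 0.0, 'grip_width': 0.08550631262487132} 0.022
scene {'mtx': array([[543.67409781,   0.        , 315.79549772],
       [  0.        , 543.67409781, 227.73093266],
       [  0.        ,   0.        ,   1.        ]]), 'D': array([-0.1674053,  0.       ,  0.       ,  0.       ,  0.       ]), 'rvec': array([ 1.96196805, -0.62548356,  0.38596994]), 'tvec': array([-0.41029805,  0.20666882,  1.19870869])}
side {'mtx': array([[588.92339318,   0.        , 322.81648681],
       [  0.        , 588.92339318, 240.11082805],
       [  0.        ,   0.        ,   1.        ]]), 'D': array([-0.05764938,  0.        ,  0.        ,  0.        ,  0.        ]), 'rvec': array([ 0.2724967 , -2.75873097,  1.31982918]), 'tvec': array([0.51326949, 0.1336021 , 1.27752556])}
```

View pics/scene0.png

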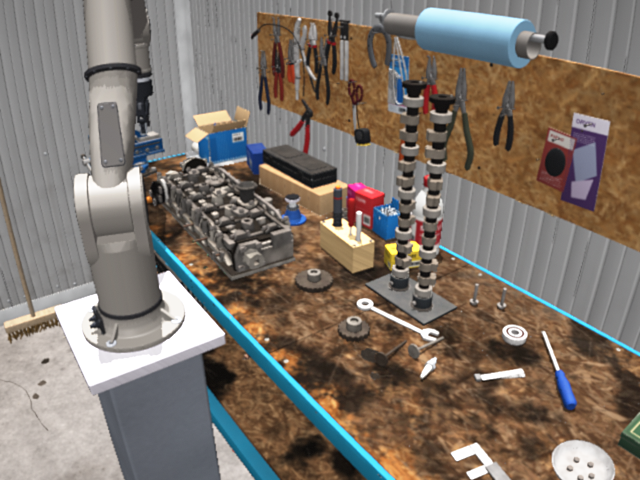

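View pics/side0.png

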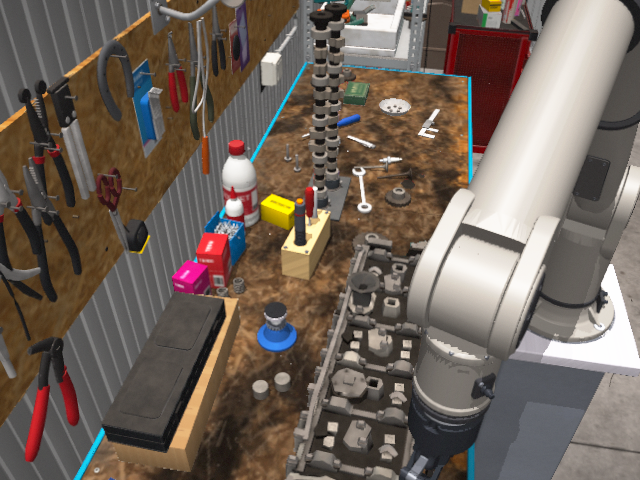

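The scene view shows two sprockets at about (313,280) and (353,327), the jack at (292,212), and the block at (347,245) with the torch as its dark rod at (338,205). In the side view the jack is at (275,325), the block at (307,245) and the torch at (299,220).

```bash
cat > h.py <<'E'
import numpy as np,cv2
from bench import r
from scipy.spatial.transform import Rotation as R
def cam(n):
    c=r.camera_info(n);return c
def ray(n,uv,c=None):
    c=c or cam(n)
    p=cv2.undistortPoints(np.array([[uv]],float),c['mtx'],c['D'])[0,0]
    M=cv2.Rodrigues(c['rvec'])[0]
    return -M.T@c['tvec'],M.T@np.array([p[0],p[1],1])
def atz(n,uv,z,c=None):
    o,d=ray(n,uv,c);return o+d*(z-o[2])/d[2]
def proj(n,P,c=None):
    c=c or cam(n)
    return cv2.projectPoints(np.array(P,float).reshape(-1,3),c['rvec'],c['tvec'],c['mtx'],c['D'])[0][:,0]
E
python3 - <<'E'
from h import *
a=cv2.imread('pics/scene0.png')[170:350,260:400];b=cv2.imread('pics/side0.png')[180:360,245:370]
f=lambda i:cv2.resize(i,None,fx=3,fy=3,interpolation=cv2.INTER_CUBIC)
cv2.imwrite('pics/crop0.png',np.hstack([f(a),f(b)]))
print(atz('scene',(313,275),.02),atz('scene',(353,322),.02),atz('side',(398,195),.02),atz('scene',(292,200),.08),atz('side',(275,310),.08))
E
```

```text
[ 0.42265068 -0.10159178  0.02      ] [ 0.38204529 -0.30884034  0.02      ] [ 0.38012636 -0.30592623  0.02      ] [0.55657669 0.19569609 0.08      ] [0.57466207 0.22370956 0.08      ]
```

View pics/crop0.png

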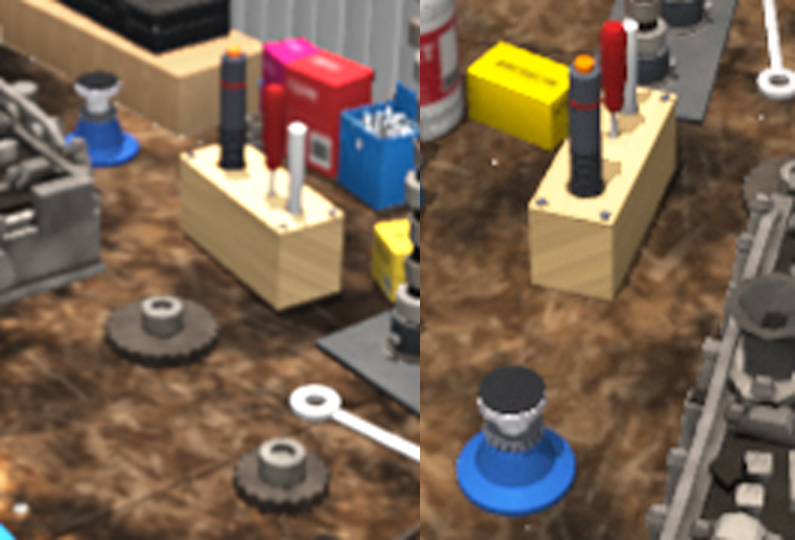

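The crop shows the hub top of the large sprocket at scene (313.7,271.3), and the stand top at scene (292.3,195.7) and side (275.7,309.3). The torch tail is at scene (338,186.3) and side (299.3,201).

```bash
python3 - <<'E'
from h import *
def tri(a,b):
    o1,d1=ray('scene',a);o2,d2=ray('side',b)
    s=np.linalg.lstsq(np.c_[d1,-d2],o2-o1,rcond=None)[0];p,q=o1+s[0]*d1,o2+s[1]*d2
    return (p+q)/2,np.linalg.norm(p-q)
print('hub',atz('scene',(313.7,271.3),.031))
print('stand',atz('scene',(292.3,195.7),.08),atz('side',(275.7,309.3),.08),tri((292.3,195.7),(275.7,309.3)))
print('torch',atz('scene',(338,186.3),.187),atz('side',(299.3,201),.187),tri((338,186.3),(299.3,201)))
print('cams',ray('scene',(300,200))[0],ray('side',(300,200))[0])
for n,u in [('scene',(60,155)),('scene',(113,211)),('scene',(81,307)) ]: pass
s=lambda x,y:(260+x/3,170+y/3); d=lambda x,y:(245+(x-420)/3,180+y/3)
print('block',[atz('scene',s(*p),.075)[:2].round(3) for p in((181,155),(280,232),(343,211))],[atz('side',d(*p),.075)[:2].round(3) for p in((530,205),(618,220),(677,95))])
o=r.get_obs();print(R.from_rotvec(o['orientation']).as_matrix().round(3))
print(proj('side',[.42,-.1,.03]))
c=cam('wrist');M=cv2.Rodrigues(c['rvec'])[0];T=R.from_rotvec(o['orientation']).as_matrix()
print('wristcam in tool',T.T@(-M.T@c['tvec']-o['tcp_pos']),(M@T).round(3),c['mtx'][0,0])
E
```

```text
hub [ 0.42371868 -0.10308879  0.031     ]
stand [0.57469327 0.22182524 0.08      ] [0.57380902 0.22161057 0.08      ] (array([0.57410917, 0.22143834, 0.08008057]), np.float64(0.0006698700728684251))
torch [ 0.57088288 -0.00397131  0.187     ] [0.57429834 0.00590886 0.187     ] (array([0.5753012 , 0.00173909, 0.18401077]), np.float64(6.209974348993419e-05))
cams [-0.23184451 -1.03454142  0.72383092] [0.34196984 0.99283247 0.90039268]
block [array([0.546, 0.039]), array([ 0.528, -0.126]), array([ 0.595, -0.128])] [array([0.609, 0.034]), array([0.543, 0.038]), array([ 0.528, -0.122])]
[[-0.91   0.414 -0.001]
 [ 0.414  0.91  -0.002]
 [-0.    -0.002 -1.   ]]
[[373.6154345  237.87653065]]
wristcam in tool [ 0.0663836   0.00059404 -0.12002164] [[-0.001  1.     0.   ]
 [-0.965 -0.001 -0.262]
 [-0.262 -0.     0.965]] 368.15840032347927
```

```bash
cat >> h.py <<'E'
import json
def down(az):  # tool down, closing axis y at azimuth az (deg); x = az+90
    a=np.radians(az);y=np.array([np.cos(a),np.sin(a),0]);z=np.array([0,0,-1.]);return R.from_matrix(np.c_[np.cross(y,z),y,z])
def plan(wps,dec=0,p=None,q=None):
    "wps: (pos,Rot or None,nrows); prints rows in tool axes"
    o=r.get_obs();p=o['tcp_pos'] if p is None else p;q=R.from_rotvec(o['orientation']) if q is None else q
    for P,Q,n in wps:
        P=np.array(P,float);Q=q if Q is None else Q;w=(q.inv()*Q).as_rotvec();rows=[];p0=p;q0=q
        for i in range(n):
            pt=p0+(P-p0)*(i+1)/n
            d=(q.inv().apply(pt-p)*1000).round(dec);a=np.degrees(w/n).round(1)
            p=p+q.apply(d/1000);q=q*R.from_rotvec(np.radians(a))
            rows.append({k:float(v) for k,v in zip(('dx','dy','dz','rx','ry','rz'),[*d,*a]) if v})
        print(json.dumps(rows))
    print('end',p,np.degrees((q.inv()*Q).as_rotvec()))
E
python3 - <<'E'
from h import *
q=R.from_rotvec(r.get_obs()['orientation'])
print(np.degrees(np.arctan2(*q.as_matrix()[[1,0],1])))
plan([((.46,.40,.28),down(43),6),((.53,.12,.28),down(14),6),((.43,-.10,.18),down(-6),5)])
print('cams',atz('scene',(400,285),0),atz('scene',(423,305),0))
E
```

```text
65.54981195590013
[{"dx": -42.0, "dy": -20.0, "dz": -5.0, "rz": 3.8}, {"dx": -44.0, "dy": -17.0, "dz": -4.0, "rz": 3.8}, {"dx": -44.0, "dy": -14.0, "dz": -5.0, "rz": 3.8}, {"dx": -45.0, "dy": -12.0, "dz": -4.0, "rz": 3.8}, {"dx": -46.0, "dy": -8.0, "dz": -5.0, "rz": 3.8}, {"dx": -47.0, "dy": -5.0, "dz": -4.0, "rz": 3.8}]
[{"dx": -42.0, "dy": -23.0, "rz": 4.8}, {"dx": -44.0, "dy": -20.0, "rz": 4.8}, {"dx": -45.0, "dy": -15.0, "rz": 4.8}, {"dx": -47.0, "dy": -12.0, "rz": 4.8}, {"dx": -48.0, "dy": -8.0, "rz": 4.8}, {"dx": -47.0, "dy": -4.0, "rz": 4.8}]
[{"dx": -38.0, "dy": -30.0, "dz": 20.0, "rz": 4.0}, {"dx": -40.0, "dy": -27.0, "dz": 20.0, "rz": 4.0}, {"dx": -42.0, "dy": -25.0, "dz": 20.0, "rz": 4.0}, {"dx": -43.0, "dy": -21.0, "dz": 20.0, "rz": 4.0}, {"dx": -45.0, "dy": -19.0, "dz": 20.0, "rz": 4.0}]
end [ 0.42974163 -0.10016255  0.18043124] [-0.02411614  0.09067143 -0.05018331]
cams [ 0.58842885 -0.23789889  0.        ] [ 0.57283864 -0.33293146  0.        ]
```

Call:
step_arm([
  {"dx": -42, "dy": -20, "dz": -5, "rz": 3.8, "gripper": 1},
  {"dx": -44, "dy": -17, "dz": -4, "rz": 3.8},
  {"dx": -44, "dy": -14, "dz": -5, "rz": 3.8},
  {"dx": -45, "dy": -12, "dz": -4, "rz": 3.8},
  {"dx": -46, "dy": -8, "dz": -5, "rz": 3.8},
  {"dx": -47, "dy": -5, "dz": -4, "rz": 3.8},
  {"dx": -42, "dy": -23, "rz": 4.8},
  {"dx": -44, "dy": -20, "rz": 4.8},
  {"dx": -45, "dy": -15, "rz": 4.8},
  {"dx": -47, "dy": -12, "rz": 4.8},
  {"dx": -48, "dy": -8, "rz": 4.8},
  {"dx": -47, "dy": -4, "rz": 4.8},
  {"dx": -38, "dy": -30, "dz": 20, "rz": 4},
  {"dx": -40, "dy": -27, "dz": 20, "rz": 4},
  {"dx": -42, "dy": -25, "dz": 20, "rz": 4},
  {"dx": -43, "dy": -21, "dz": 20, "rz": 4},
  {"dx": -45, "dy": -19, "dz": 20, "rz": 4},
  {},
])

```text
invalid input at $.moves[0]: expected keys rx, ry, rz, dx, dy, dz, gripper
```

```bash
python3 - <<'E'
from h import *
o=r.get_obs();print(o['clock'],o['tcp_pos'],o['joints'].round(3),R.from_rotvec(o['orientation']).as_matrix().round(3))
c=cam('wrist');im=r.grab_frame('wrist');cv2.imwrite('pics/w1.png',im)
import pickle;pickle.dump(c,open('w1.pkl','wb'))
print('pred hub',proj('wrist',[.4237,-.1031,.031],c))
E
```

```text
0.1 [0.27920254 0.61400266 0.25242697] [-1.252  0.478  0.022  1.556 -0.012  1.109 -0.083] [[-0.91   0.414 -0.001]
 [ 0.414  0.91  -0.002]
 [-0.    -0.002 -1.   ]]
pred hub [[-161.66069862  556.03916924]]
```

View pics/w1.png

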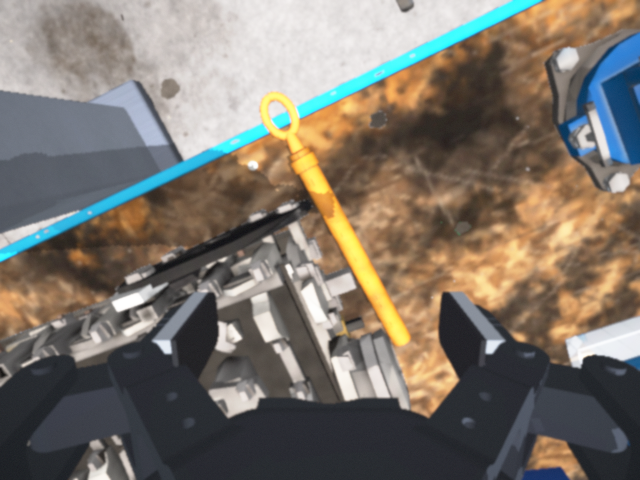

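The move was refused because every row needs all the keys, so this picture only shows the start pose: the gripper over the bench corner. I'll send the move again with full rows.

Call:
step_arm([
  {"dx": -42, "dy": -20, "dz": -5, "rx": 0, "ry": 0, "rz": 3.8, "gripper": 1},
  {"dx": -44, "dy": -17, "dz": -4, "rx": 0, "ry": 0, "rz": 3.8, "gripper": 1},
  {"dx": -44, "dy": -14, "dz": -5, "rx": 0, "ry": 0, "rz": 3.8, "gripper": 1},
  {"dx": -45, "dy": -12, "dz": -4, "rx": 0, "ry": 0, "rz": 3.8, "gripper": 1},
  {"dx": -46, "dy": -8, "dz": -5, "rx": 0, "ry": 0, "rz": 3.8, "gripper": 1},
  {"dx": -47, "dy": -5, "dz": -4, "rx": 0, "ry": 0, "rz": 3.8, "gripper": 1},
  {"dx": -42, "dy": -23, "dz": 0, "rx": 0, "ry": 0, "rz": 4.8, "gripper": 1},
  {"dx": -44, "dy": -20, "dz": 0, "rx": 0, "ry": 0, "rz": 4.8, "gripper": 1},
  {"dx": -45, "dy": -15, "dz": 0, "rx": 0, "ry": 0, "rz": 4.8, "gripper": 1},
  {"dx": -47, "dy": -12, "dz": 0, "rx": 0, "ry": 0, "rz": 4.8, "gripper": 1},
  {"dx": -48, "dy": -8, "dz": 0, "rx": 0, "ry": 0, "rz": 4.8, "gripper": 1},
  {"dx": -47, "dy": -4, "dz": 0, "rx": 0, "ry": 0, "rz": 4.8, "gripper": 1},
  {"dx": -38, "dy": -30, "dz": 20, "rx": 0, "ry": 0, "rz": 4, "gripper": 1},
  {"dx": -40, "dy": -27, "dz": 20, "rx": 0, "ry": 0, "rz": 4, "gripper": 1},
  {"dx": -42, "dy": -25, "dz": 20, "rx": 0, "ry": 0, "rz": 4, "gripper": 1},
  {"dx": -43, "dy": -21, "dz": 20, "rx": 0, "ry": 0, "rz": 4, "gripper": 1},
  {"dx": -45, "dy": -19, "dz": 20, "rx": 0, "ry": 0, "rz": 4, "gripper": 1},
  {"dx": 0, "dy": 0, "dz": 0, "rx": 0, "ry": 0, "rz": 0, "gripper": 1},
])

```text
clock: 2.4
tcp_pos: [0.4269, -0.1026, 0.1791]
orientation: [-2.341, -2.091, 0.005]
contact_force: [0.2, 0.3, -0.1]
grip_width: 0.0849
gripper_force: 0.0
```

```bash
python3 - <<'E'
from h import *
o=r.get_obs();print(o['clock'],o['tcp_pos'],o['joints'].round(3),R.from_rotvec(o['orientation']).as_matrix().round(3))
c=cam('wrist');im=r.grab_frame('wrist');cv2.imwrite('pics/w2.png',im)
import pickle;pickle.dump(c,open('w2.pkl','wb'))
print('pred hub',proj('wrist',[.4237,-.1031,.031],c))
E
```

```text
2.4 [ 0.42688242 -0.10255993  0.17905812] [-0.396  0.203  0.557  2.197 -0.151  0.78   0.146] [[ 0.112  0.994 -0.004]
 [ 0.994 -0.112 -0.   ]
 [-0.001 -0.004 -1.   ]]
pred hub [[324.79780902 228.6718177 ]]
```

View pics/w2.png

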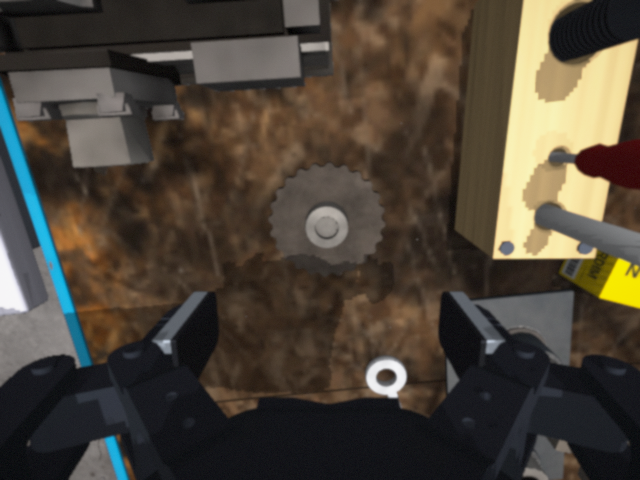

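The wrist view shows the large sprocket below, with its hub top centred at about (326.5,227). The block is to the right and clear of it.

```bash
python3 - <<'E'
from h import *
import pickle;c=pickle.load(open('w2.pkl','rb'))
P=atz('wrist',(326.5,227),.031,c);print(P)
plan([((P[0],P[1],.10),down(-6.4),2),((P[0],P[1],.0355),down(-6.4),3)],1)
E
```

```text
[ 0.4251179  -0.10195856  0.031     ]
[{"dx": -0.8, "dy": -1.7, "dz": 39.9, "rz": 0.1}, {"dx": -0.7, "dy": -1.6, "dz": 39.9, "rz": 0.1}]
[{"dz": 21.5}, {"dz": 21.5}, {"dy": 0.1, "dz": 21.5}]
end [ 0.42516179 -0.10195297  0.03554391] [-0.08825973  0.00984857 -0.05267278]
```

Call:
step_arm([
  {"dx": -1, "dy": -2, "dz": 40, "rx": 0, "ry": 0, "rz": 0, "gripper": 1},
  {"dx": 0, "dy": -1, "dz": 40, "rx": 0, "ry": 0, "rz": 0, "gripper": 1},
  {"dx": 0, "dy": 0, "dz": 22, "rx": 0, "ry": 0, "rz": 0, "gripper": 0},
  {"dx": 0, "dy": 0, "dz": 22, "rx": 0, "ry": 0, "rz": 0, "gripper": 0},
  {"dx": 0, "dy": 0, "dz": 19, "rx": 0, "ry": 0, "rz": 0, "gripper": 0},
  {"dx": 0, "dy": 0, "dz": 0, "rx": 0, "ry": 0, "rz": 0, "gripper": 0},
], grip_force=60)

```text
clock: 3.2
tcp_pos: [0.4271, -0.0991, 0.0366]
orientation: [-2.332, -2.103, 0.001]
contact_force: [-0.2, -0.1, -0.6]
grip_width: 0.043
gripper_force: 0.0
```

Call:
step_arm([
  {"dx": 0, "dy": 0, "dz": 0, "rx": 0, "ry": 0, "rz": 0, "gripper": -1},
  {"dx": 0, "dy": 0, "dz": 0, "rx": 0, "ry": 0, "rz": 0, "gripper": -1},
  {"dx": 0, "dy": 0, "dz": 0, "rx": 0, "ry": 0, "rz": 0, "gripper": -1},
  {"dx": 0, "dy": 0, "dz": 0, "rx": 0, "ry": 0, "rz": 0, "gripper": -1},
], grip_force=60)

```text
clock: 3.7
tcp_pos: [0.4273, -0.0998, 0.0378]
orientation: [2.335, 2.102, 0.002]
contact_force: [-1.6, 3.7, 6.6]
grip_width: 0.0316
gripper_force: 60.5
```

```bash
python3 - <<'E'
from h import *
o=r.get_obs();print(o['tcp_pos'],o['contact_force'])
p=o['tcp_pos']
plan([((p[0],p[1],.08),None,2),((.43,-.09,.22),down(-6),3),((.50,.05,.24),down(0),4),((.574,.2215,.20),down(0),5)])
E
```

```text
[ 0.42734499 -0.09977343  0.03781126] [-1.55873692  3.68757551  6.60969701]
[{"dz": -21.0}, {"dz": -21.0}]
[{"dx": 3.0, "dy": 1.0, "dz": -47.0}, {"dx": 4.0, "dz": -46.0}, {"dx": 3.0, "dy": 1.0, "dz": -47.0}]
[{"dx": 37.0, "dy": 14.0, "dz": -5.0, "rz": -1.5}, {"dx": 36.0, "dy": 14.0, "dz": -5.0, "rz": -1.5}, {"dx": 36.0, "dy": 16.0, "dz": -5.0, "rz": -1.5}, {"dx": 35.0, "dy": 16.0, "dz": -5.0, "rz": -1.5}]
[{"dx": 34.0, "dy": 15.0, "dz": 8.0}, {"dx": 35.0, "dy": 15.0, "dz": 8.0}, {"dx": 34.0, "dy": 15.0, "dz": 8.0}, {"dx": 35.0, "dy": 14.0, "dz": 8.0}, {"dx": 34.0, "dy": 15.0, "dz": 8.0}]
end [0.5737023  0.22159761 0.20017233] [ 0.04983657 -0.04166546 -0.02119887]
```

Call:
step_arm([
  {"dx": 0, "dy": 0, "dz": -21, "rx": 0, "ry": 0, "rz": 0, "gripper": -1},
  {"dx": 0, "dy": 0, "dz": -21, "rx": 0, "ry": 0, "rz": 0, "gripper": -1},
  {"dx": 3, "dy": 1, "dz": -47, "rx": 0, "ry": 0, "rz": 0, "gripper": -1},
  {"dx": 4, "dy": 0, "dz": -46, "rx": 0, "ry": 0, "rz": 0, "gripper": -1},
  {"dx": 3, "dy": 1, "dz": -47, "rx": 0, "ry": 0, "rz": 0, "gripper": -1},
  {"dx": 37, "dy": 14, "dz": -5, "rx": 0, "ry": 0, "rz": -1.5, "gripper": -1},
  {"dx": 36, "dy": 14, "dz": -5, "rx": 0, "ry": 0, "rz": -1.5, "gripper": -1},
  {"dx": 36, "dy": 16, "dz": -5, "rx": 0, "ry": 0, "rz": -1.5, "gripper": -1},
  {"dx": 35, "dy": 16, "dz": -5, "rx": 0, "ry": 0, "rz": -1.5, "gripper": -1},
  {"dx": 34, "dy": 15, "dz": 8, "rx": 0, "ry": 0, "rz": 0, "gripper": -1},
  {"dx": 35, "dy": 15, "dz": 8, "rx": 0, "ry": 0, "rz": 0, "gripper": -1},
  {"dx": 34, "dy": 15, "dz": 8, "rx": 0, "ry": 0, "rz": 0, "gripper": -1},
  {"dx": 35, "dy": 14, "dz": 8, "rx": 0, "ry": 0, "rz": 0, "gripper": -1},
  {"dx": 34, "dy": 15, "dz": 8, "rx": 0, "ry": 0, "rz": 0, "gripper": -1},
  {"dx": 0, "dy": 0, "dz": 0, "rx": 0, "ry": 0, "rz": 0, "gripper": -1},
  {"dx": 0, "dy": 0, "dz": 0, "rx": 0, "ry": 0, "rz": 0, "gripper": -1},
])

```text
clock: 5.7
tcp_pos: [0.573, 0.2201, 0.1985]
orientation: [2.223, 2.22, -0.003]
contact_force: [-0.6, -1.4, -5.0]
grip_width: 0.0316
gripper_force: 61.3
```

```bash
python3 - <<'E'
from h import *
import pickle
o=r.get_obs();print(o['tcp_pos'],o['contact_force'],o['joints'].round(3),o['grip_width'],R.from_rotvec(o['orientation']).as_matrix().round(3))
c=cam('wrist');pickle.dump(c,open('w3.pkl','wb'))
w=r.grab_frame('wrist');a=r.grab_frame('scene')[130:270,230:370];b=r.grab_frame('side')[210:350,210:350]
f=lambda i:cv2.resize(i,(400,400),interpolation=cv2.INTER_CUBIC)
cv2.imwrite('pics/w3.png',w)
top=np.hstack([f(a),f(b)]);cv2.imwrite('pics/m3.png',top)
p=o['tcp_pos'];print(proj('scene',[p,[.574,.2215,.08]]),proj('side',[p,[.574,.2215,.08]]))
E
```

```text
[0.57304848 0.2201253  0.19850568] [-0.61391347 -1.36053509 -5.04798914] [-0.787  0.458  0.427  1.783 -0.226  0.951 -0.269] 0.031564175424740444 [[ 0.001  1.    -0.001]
 [ 1.    -0.001 -0.002]
 [-0.002 -0.001 -1.   ]]
[[291.41709987 158.37353518]
 [292.16506964 195.78864718]] [[273.78470443 262.70970304]
 [275.6185706  309.24537859]]
```

View pics/m3.png

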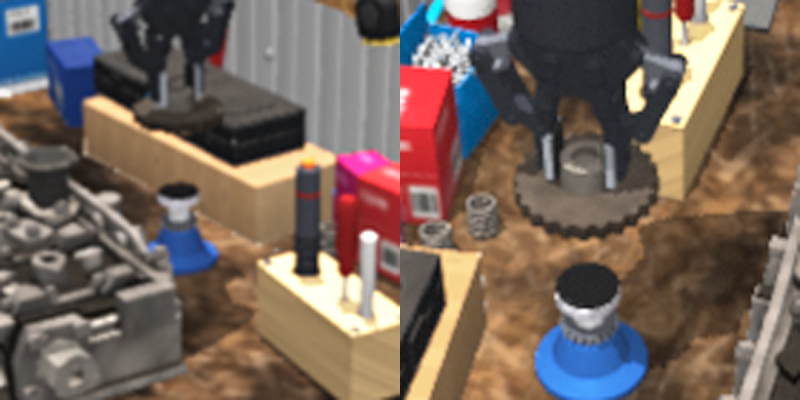

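The sprocket is held level above the stand. Its flange centre is at about (275.1,273.7) in the side view and (291.8,169) in the scene view.

```bash
python3 - <<'E'
from h import *
print(proj('side',[[.573,.2201,.167],[.573,.2201,.1725]]),proj('scene',[.573,.2201,.167]))
print(atz('side',(275.1,273.7),.167),atz('scene',(291.8,169),.167))
# flange silhouette check
t=np.linspace(0,2*np.pi,60)
for n in('side','scene'):
    for cx,cy in((.573,.2201),(.576,.2201),(.573,.2231)):
        q=np.vstack([proj(n,np.c_[cx+.047*np.cos(t),cy+.047*np.sin(t),0*t+z]) for z in(.161,.173)])
        print(n,cx,cy,q.min(0).round(1),q.max(0).round(1))
E
python3 - <<'E'
s=lambda x,y,o:(o[0]+x/2.857,o[1]+y/2.857)
print('side extents',s(515,0,(210,210)),s(658,239,(210,210)),'scene',s(135,0,(230,130)),s(220,135,(230,130)))
E
```

```text
[[274.50538549 275.58899142]
 [274.38637273 273.37402669]] [[291.60328849 168.60742696]]
[0.57322821 0.21486128 0.167     ] [0.57168938 0.21703869 0.167     ]
side 0.573 0.2201 [248.7 256.5] [300.  295.8]
side 0.576 0.2201 [247.1 256.3] [298.5 295.6]
side 0.573 0.2231 [248.2 257.5] [299.7 297. ]
scene 0.573 0.2201 [275.4 161.2] [307.7 176.4]
scene 0.576 0.2201 [276.3 161. ] [308.6 176.2]
scene 0.573 0.2231 [274.9 160.9] [307.2 176.1]
side extents (390.2590129506475, 210.0) (440.3115155757788, 293.65418270913545) scene (277.2523626181309, 130.0) (307.0038501925096, 177.25236261813092)
```

View pics/w3.png

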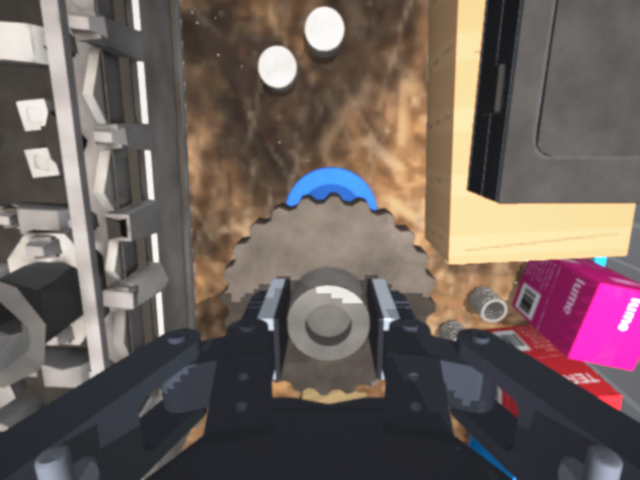

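The wrist view shows the hub ring centred at about (329,320), spanning columns 287 to 371. The flange spans columns 224 to 437 and rows 195 to about 402.

```bash
python3 - <<'E'
from h import *
import pickle;c=pickle.load(open('w3.pkl','rb'))
print(atz('wrist',(329,320),.1917,c))
t=np.linspace(0,2*np.pi,90)
for cx,cy in((.573,.2201),(.573,.2161),(.575,.2181)):
  for rad,z in((.047,.1727),(.017,.1917)):
    q=proj('wrist',np.c_[cx+rad*np.cos(t),cy+rad*np.sin(t),0*t+z],c);print(cx,cy,rad,q.min(0).round(1),q.max(0).round(1))
# blue foot
q=proj('wrist',np.c_[.574+.04*np.cos(t),.2215+.04*np.sin(t),0*t+.003],c);print(q.min(0),q.max(0))
E
```

```text
[0.57341755 0.219139   0.1917    ]
0.573 0.2201 0.047 [218.2 187.2] [437.9 390.2]
0.573 0.2201 0.017 [283.1 275.8] [372.7 357.1]
0.573 0.2161 0.047 [219.  197.2] [437.2 397.6]
0.573 0.2161 0.017 [283.5 285.9] [372.4 366. ]
0.575 0.2181 0.047 [223.3 192.2] [442.2 393.9]
0.575 0.2181 0.017 [288.5 280.9] [377.8 361.6]
[283.65775931 166.13682242] [375.30832255 256.1027617 ]
```

Call:
step_arm([
  {"dx": 2, "dy": 1, "dz": 30, "rx": 0, "ry": 0, "rz": 0, "gripper": -1},
  {"dx": 2, "dy": 0.5, "dz": 30, "rx": 0, "ry": 0, "rz": 0, "gripper": -1},
  {"dx": 0, "dy": 0, "dz": 9, "rx": 0, "ry": 0, "rz": 0, "gripper": -1},
  {"dx": 0, "dy": 0, "dz": 3, "rx": 0, "ry": 0, "rz": 0, "gripper": -1},
  {"dx": 0, "dy": 0, "dz": 0, "rx": 0, "ry": 0, "rz": 0, "gripper": -1},
])

```text
clock: 6.48
tcp_pos: [0.5757, 0.225, 0.1283]
orientation: [2.223, 2.219, 0.002]
contact_force: [-0.0, -0.3, -4.6]
grip_width: 0.0315
gripper_force: 61.3
```

Call:
step_arm([
  {"dx": 0, "dy": 0, "dz": 3, "rx": 0, "ry": 0, "rz": 0, "gripper": -1},
  {"dx": 0, "dy": 0, "dz": 2, "rx": 0, "ry": 0, "rz": 0, "gripper": -1},
  {"dx": 0, "dy": 0, "dz": 0, "rx": 0, "ry": 0, "rz": 0, "gripper": -1},
])

```text
clock: 6.85
tcp_pos: [0.575, 0.2252, 0.1223]
orientation: [-2.222, -2.22, 0.0]
contact_force: [0.1, -0.4, -5.3]
grip_width: 0.0314
gripper_force: 61.3
```

Call:
step_arm([
  {"dx": 0, "dy": 0, "dz": 2, "rx": 0, "ry": 0, "rz": 0, "gripper": -1},
  {"dx": 0, "dy": 0, "dz": 1, "rx": 0, "ry": 0, "rz": 0, "gripper": -1},
  {"dx": 0, "dy": 0, "dz": 0, "rx": 0, "ry": 0, "rz": 0, "gripper": -1},
])

```text
clock: 7.22
tcp_pos: [0.5749, 0.2251, 0.1191]
orientation: [-2.222, -2.22, 0.0]
contact_force: [-0.1, 0.2, -4.7]
grip_width: 0.0315
gripper_force: 61.3
```

Call:
step_arm([
  {"dx": 0, "dy": 0, "dz": 1, "rx": 0, "ry": 0, "rz": 0, "gripper": -1},
  {"dx": 0, "dy": 0, "dz": 1, "rx": 0, "ry": 0, "rz": 0, "gripper": -1},
  {"dx": 0, "dy": 0, "dz": 0, "rx": 0, "ry": 0, "rz": 0, "gripper": -1},
])

```text
clock: 7.6
tcp_pos: [0.5752, 0.2251, 0.1179]
orientation: [-2.223, -2.22, -0.001]
contact_force: [-3.0, -1.3, 3.2]
grip_width: 0.0315
gripper_force: 62.2
```

```bash
python3 - <<'E'
from h import *
a=r.grab_frame('scene')[160:240,250:330];b=r.grab_frame('side')[260:360,225:325]
f=lambda i:cv2.resize(i,(400,400),interpolation=cv2.INTER_CUBIC)
cv2.imwrite('pics/m4.png',np.hstack([f(a),f(b)]))
t=np.linspace(0,2*np.pi,90)
for n,o,s in(('scene',(250,160),5),('side',(225,260),4)):
  for y in(.2185,.2215,.2245):
    q=(np.vstack([proj(n,np.c_[.574+.047*np.cos(t),y+.047*np.sin(t),0*t+z]) for z in(.08,.092)])-o)*s
    print(n,y,q.min(0).round(),q.max(0).round())
E
```

```text
scene 0.2185 [134. 132.] [292. 213.]
scene 0.2215 [131. 130.] [290. 211.]
scene 0.2245 [129. 129.] [287. 209.]
side 0.2185 [105. 108.] [301. 264.]
side 0.2215 [103. 112.] [300. 269.]
side 0.2245 [102. 116.] [298. 274.]
```

View pics/m4.png

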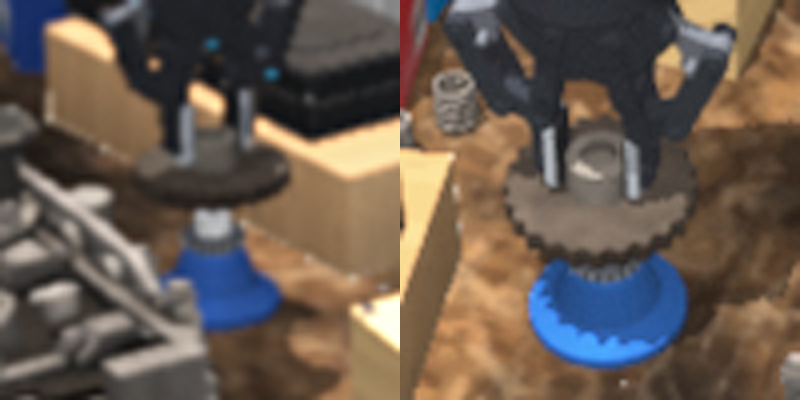

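The sprocket sits level and central on the stand: the flange spans 105 to 295 in the side crop, against a predicted 103 to 300. I'll release it now and move over the torch.

Call:
step_arm([
  {"dx": 0, "dy": 0, "dz": 0, "rx": 0, "ry": 0, "rz": 0, "gripper": 0.2},
  {"dx": 0, "dy": 0, "dz": 0, "rx": 0, "ry": 0, "rz": 0, "gripper": 0.2},
  {"dx": 0, "dy": 0, "dz": 0, "rx": 0, "ry": 0, "rz": 0, "gripper": 0.2},
  {"dx": 0, "dy": 0, "dz": -10, "rx": 0, "ry": 0, "rz": 0, "gripper": 0.2},
  {"dx": 0, "dy": 0, "dz": -30, "rx": 0, "ry": 0, "rz": 0, "gripper": 0.2},
  {"dx": 0, "dy": 0, "dz": -50, "rx": 0, "ry": 0, "rz": 0, "gripper": 0.6},
  {"dx": 0, "dy": 0, "dz": -50, "rx": 0, "ry": 0, "rz": 0, "gripper": 0.6},
  {"dx": -45, "dy": 0, "dz": 0, "rx": 0, "ry": 0, "rz": 1.5, "gripper": 0.6},
  {"dx": -45, "dy": 0, "dz": 0, "rx": 0, "ry": 0, "rz": 1.5, "gripper": 0.6},
  {"dx": -45, "dy": 0, "dz": 0, "rx": 0, "ry": 0, "rz": 1.5, "gripper": 0.6},
  {"dx": -45, "dy": 2, "dz": 0, "rx": 0, "ry": 0, "rz": 1.5, "gripper": 0.6},
  {"dx": -44, "dy": 5, "dz": 0, "rx": 0, "ry": 0, "rz": 0, "gripper": 0.6},
  {"dx": 0, "dy": 0, "dz": 0, "rx": 0, "ry": 0, "rz": 0, "gripper": 0.6},
])

```text
clock: 9.32
tcp_pos: [0.5699, -0.004, 0.2584]
orientation: [2.342, 2.091, 0.0]
contact_force: [0.4, 0.2, 0.2]
grip_width: 0.0681
gripper_force: 0.0
```

```bash
python3 - <<'E'
from h import *
import pickle
o=r.get_obs();print(o['clock'],o['tcp_pos'],o['joints'].round(3),R.from_rotvec(o['orientation']).as_matrix().round(3))
c=cam('wrist');pickle.dump(c,open('w5.pkl','wb'))
w=r.grab_frame('wrist');cv2.imwrite('pics/w5.png',w);b=r.grab_frame('side');cv2.imwrite('pics/s5.png',b);cv2.imwrite('pics/sc5.png',r.grab_frame('scene'))
b=cv2.resize(b[260:360,225:325],(320,320))
m=np.zeros((480,800,3),np.uint8);m[:,:480]=w[:,80:560];m[:320,480:]=b;cv2.imwrite('pics/m5.png',m)
print(proj('wrist',[.575,.002,.187],c))
E
```

```text
9.325 [ 0.56994829 -0.00398068  0.25841714] [-0.54   0.327  0.55   1.836 -0.195  1.032 -0.026] [[ 0.113  0.994  0.001]
 [ 0.994 -0.113 -0.001]
 [-0.001  0.002 -1.   ]]
[[335.90940835 249.9357833 ]]
```

View pics/m5.png

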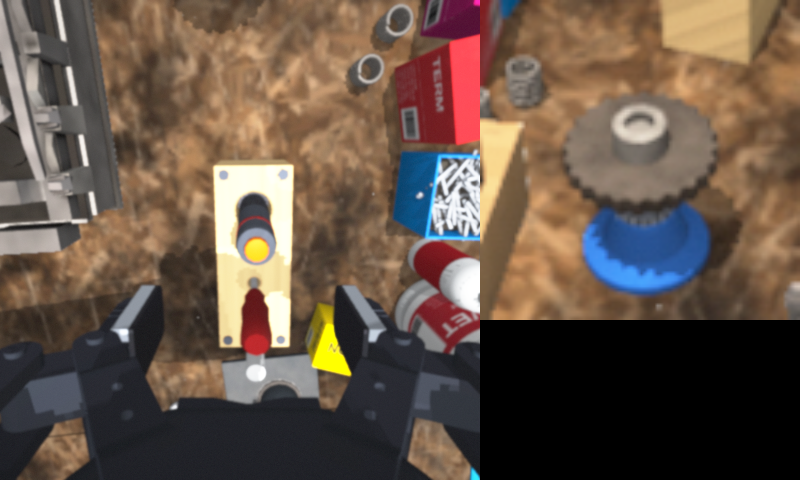

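The wrist view puts the torch tail at (337,250), within about 1 px of the prediction. The side crop shows the sprocket resting centrally on the stand.

Call:
step_arm([
  {"dx": 3.5, "dy": 2.5, "dz": 0, "rx": 0, "ry": 0, "rz": 0, "gripper": 0.3},
  {"dx": 3, "dy": 2, "dz": 10, "rx": 0, "ry": 0, "rz": 0, "gripper": 0.3},
  {"dx": 0, "dy": 0, "dz": 30, "rx": 0, "ry": 0, "rz": 0, "gripper": 0.3},
  {"dx": 0, "dy": 0, "dz": 30, "rx": 0, "ry": 0, "rz": 0, "gripper": 0.3},
  {"dx": 0, "dy": 0, "dz": 28, "rx": 0, "ry": 0, "rz": 0, "gripper": 0},
  {"dx": 0, "dy": 0, "dz": 0, "rx": 0, "ry": 0, "rz": 0, "gripper": -0.2},
  {"dx": 0, "dy": 0, "dz": 0, "rx": 0, "ry": 0, "rz": 0, "gripper": -1},
  {"dx": 0, "dy": 0, "dz": 0, "rx": 0, "ry": 0, "rz": 0, "gripper": -1},
  {"dx": 0, "dy": 0, "dz": 0, "rx": 0, "ry": 0, "rz": 0, "gripper": -1},
  {"dx": 0, "dy": 0, "dz": 0, "rx": 0, "ry": 0, "rz": 0, "gripper": -1},
], grip_force=50)

```text
clock: 10.72
tcp_pos: [0.5755, 0.0069, 0.1597]
orientation: [2.336, 2.101, 0.001]
contact_force: [-0.1, -0.2, -2.0]
grip_width: 0.0228
gripper_force: 48.9
```

Call:
step_arm([
  {"dx": 0, "dy": 0, "dz": -15, "rx": 0, "ry": 0, "rz": 0, "gripper": -1},
  {"dx": 0, "dy": 0, "dz": -25, "rx": 0, "ry": 0, "rz": 0, "gripper": -1},
  {"dx": 0, "dy": 0, "dz": -25, "rx": 0, "ry": 0, "rz": 0, "gripper": -1},
  {"dx": 0, "dy": 0, "dz": -25, "rx": 0, "ry": 0, "rz": 0, "gripper": -1},
  {"dx": 0, "dy": 0, "dz": -30, "rx": 0, "ry": 0, "rz": 0, "gripper": -1},
  {"dx": 0, "dy": 0, "dz": 0, "rx": 0, "ry": 0, "rz": 0, "gripper": -1},
], grip_force=60)

```text
clock: 11.48
tcp_pos: [0.5768, 0.0066, 0.2824]
orientation: [2.334, 2.099, 0.008]
contact_force: [-0.0, -0.3, -1.3]
grip_width: 0.0227
gripper_force: 59.1
```

```bash
python3 - <<'E'
from h import *
o=r.get_obs();p=o['tcp_pos'];q=R.from_rotvec(o['orientation']);print(o['clock'],p,o['joints'].round(3),o['contact_force'],o['grip_width'])
a=r.grab_frame('scene');b=r.grab_frame('side');cv2.imwrite('pics/sc6.png',a);cv2.imwrite('pics/s6.png',b)
f=lambda i:cv2.resize(i,(400,480),interpolation=cv2.INTER_CUBIC)
cv2.imwrite('pics/m6.png',np.hstack([f(a[100:220,290:390]),f(b[90:234,250:370])]))
L=[p+q.apply([-.0045,0,s]) for s in(.1447,.1127,.05)];print(L)
print('scene',(proj('scene',L)-[290,100])*4,'side',(proj('side',L)-[250,90])*400/120)
E
```

```text
11.475 [0.57679923 0.00655326 0.28241918] [-0.56   0.312  0.555  1.796 -0.186  1.08  -0.045] [-0.03688955 -0.25870269 -1.30755519] 0.022687717662281094
[array([0.57712522, 0.002244  , 0.13771374]), array([0.57694773, 0.00220741, 0.16971323]), array([0.57659996, 0.00213574, 0.23241222])]
scene [[192.42518038 409.2267007 ]
 [193.13262773 364.67106942]
 [194.52027581 274.89088409]] side [[162.285982   428.67798529]
 [161.89944538 388.45843326]
 [161.11755958 305.83845783]]
```

View pics/m6.png

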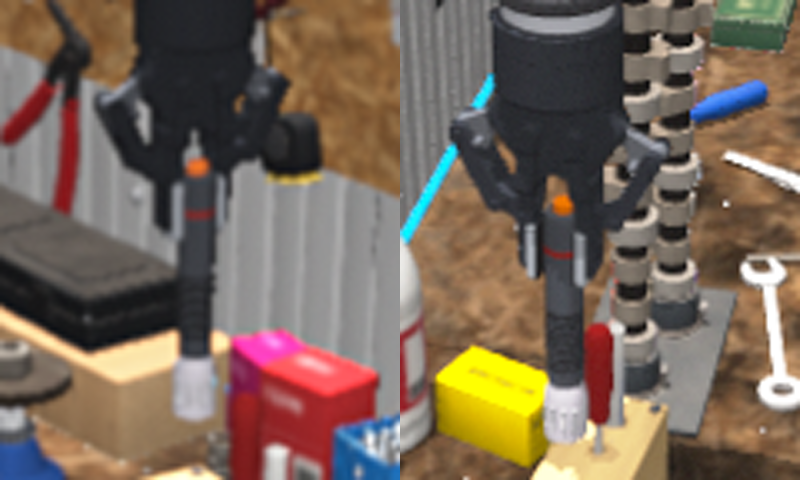

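The torch is clear of the hole and its lens end is at crop positions (192,412) scene and (165,432) side. That matches the axis I assumed along the tool z. Next comes the tilt.

```bash
cat >> h.py <<'E'
MID=np.array([.574,.2207,.10]);OFF=np.array([-.0045,0,.1447])
def final(az=60,d=.10):
    a=np.radians(az);t=np.array([np.cos(a),np.sin(a),-1])/2**.5
    ax=np.array([np.cos(a),np.sin(a),-1])/2**.5
    n=np.cross([0,0,-1],[np.cos(a),np.sin(a),0]);Q=R.from_rotvec(n*np.pi/4)*down(-6.4)
    return MID-d*t-Q.apply(OFF),Q
def err():
    o=r.get_obs();q=R.from_rotvec(o['orientation']);l=o['tcp_pos']+q.apply(OFF);b=q.apply([0,0,1]);v=MID-l
    print(o['clock'],'lens',l.round(4),'dist',np.linalg.norm(v),'slant',np.degrees(np.arcsin(-b[2])),'miss mm',1000*np.linalg.norm(np.cross(v,b)),o['joints'].round(3))
E
python3 - <<'E'
from h import *
P,Q=final();print(P)
plan([(P,Q,10)],1)
E
```

```text
[0.4873832  0.07427845 0.27594488]
[{"dx": 5.8, "dy": -9.4, "dz": 0.3, "rx": -1.8, "ry": 4.1}, {"dx": 5.7, "dy": -9.5, "dz": 0.5, "rx": -1.8, "ry": 4.1}, {"dx": 5.7, "dy": -9.4, "dz": 0.6, "rx": -1.8, "ry": 4.1}, {"dx": 5.7, "dy": -9.5, "dz": 0.7, "rx": -1.8, "ry": 4.1}, {"dx": 5.6, "dy": -9.5, "dz": 0.7, "rx": -1.8, "ry": 4.1}, {"dx": 5.6, "dy": -9.5, "dz": 0.9, "rx": -1.8, "ry": 4.1}, {"dx": 5.5, "dy": -9.6, "dz": 1.0, "rx": -1.8, "ry": 4.1}, {"dx": 5.4, "dy": -9.6, "dz": 1.1, "rx": -1.8, "ry": 4.1}, {"dx": 5.3, "dy": -9.6, "dz": 1.1, "rx": -1.8, "ry": 4.1}, {"dx": 5.3, "dy": -9.7, "dz": 1.3, "rx": -1.8, "ry": 4.1}]
end [0.48736563 0.0743374  0.27594275] [-0.23407489  0.11457789  0.27230333]
```

Call:
step_arm([
  {"dx": 6, "dy": -9.5, "dz": 0, "rx": -1.8, "ry": 4.1, "rz": 0, "gripper": -1},
  {"dx": 6, "dy": -9.5, "dz": 0.5, "rx": -1.8, "ry": 4.1, "rz": 0, "gripper": -1},
  {"dx": 5.5, "dy": -9.5, "dz": 0.5, "rx": -1.8, "ry": 4.1, "rz": 0, "gripper": -1},
  {"dx": 5.5, "dy": -9.5, "dz": 0.5, "rx": -1.8, "ry": 4.1, "rz": 0, "gripper": -1},
  {"dx": 5.5, "dy": -9.5, "dz": 1, "rx": -1.8, "ry": 4.1, "rz": 0, "gripper": -1},
  {"dx": 0, "dy": 0, "dz": 0, "rx": 0, "ry": 0, "rz": 0, "gripper": -1},
])

```text
clock: 12.32
tcp_pos: [0.5294, 0.0397, 0.2762]
orientation: [-2.208, -1.982, -0.553]
contact_force: [0.5, 0.4, -2.2]
grip_width: 0.0225
gripper_force: 59.1
```

```bash
python3 - <<'E'
from h import *
err();o=r.get_obs();print(o['tcp_pos'],o['contact_force'])
P,Q=final();plan([(P,Q,6)],1)
E
```

```text
12.325 lens [0.556  0.0832 0.1408] dist 0.14455307070110276 slant 67.7402447868525 miss mm 115.85376177280605 [-0.427  0.148  0.475  2.039 -0.554  0.862  0.272]
[0.52937794 0.03965462 0.27624679] [ 0.47543039  0.41450218 -2.22033211]
[{"dx": 4.9, "dy": -7.6, "dz": 0.6, "rx": -1.6, "ry": 3.5}, {"dx": 4.8, "dy": -7.7, "dz": 0.8, "rx": -1.6, "ry": 3.5}, {"dx": 4.7, "dy": -7.7, "dz": 0.8, "rx": -1.6, "ry": 3.5}, {"dx": 4.8, "dy": -7.7, "dz": 0.9, "rx": -1.6, "ry": 3.5}, {"dx": 4.6, "dy": -7.7, "dz": 0.9, "rx": -1.6, "ry": 3.5}, {"dx": 4.6, "dy": -7.7, "dz": 1.0, "rx": -1.6, "ry": 3.5}]
end [0.48740815 0.07423895 0.27598051] [ 0.24468742 -0.27125279  0.14453738]
```

Call:
step_arm([
  {"dx": 5, "dy": -7.5, "dz": 0.5, "rx": -1.6, "ry": 3.5, "rz": 0, "gripper": -1},
  {"dx": 5, "dy": -7.5, "dz": 1, "rx": -1.6, "ry": 3.5, "rz": 0, "gripper": -1},
  {"dx": 4.5, "dy": -8, "dz": 1, "rx": -1.6, "ry": 3.5, "rz": 0, "gripper": -1},
  {"dx": 4.5, "dy": -7.5, "dz": 1, "rx": -1.6, "ry": 3.5, "rz": 0, "gripper": -1},
  {"dx": 4.5, "dy": -8, "dz": 1, "rx": -1.6, "ry": 3.5, "rz": 0, "gripper": -1},
  {"dx": 4.5, "dy": -7.5, "dz": 1, "rx": -1.6, "ry": 3.5, "rz": 0, "gripper": -1},
  {"dx": 0, "dy": 0, "dz": 0, "rx": 0, "ry": 0, "rz": 0, "gripper": -1},
  {"dx": 0, "dy": 0, "dz": 0, "rx": 0, "ry": 0, "rz": 0, "gripper": -1},
])

```text
clock: 13.32
tcp_pos: [0.4902, 0.0751, 0.2767]
orientation: [-2.007, -1.805, -1.074]
contact_force: [-0.0, 0.3, -1.7]
grip_width: 0.0225
gripper_force: 59.1
```

```bash
python3 - <<'E'
from h import *
err();o=r.get_obs();p=o['tcp_pos'];q=R.from_rotvec(o['orientation']);print(p,o['contact_force'])
P,Q=final();plan([(P,Q,1)],1)
a=r.grab_frame('scene');b=r.grab_frame('side');cv2.imwrite('pics/sc7.png',a);cv2.imwrite('pics/s7.png',b)
f=lambda i:cv2.resize(i,(400,400),interpolation=cv2.INTER_CUBIC)
cv2.imwrite('pics/m7.png',np.hstack([f(a[100:220,260:380]),f(b[170:320,230:380])]))
L=[p+q.apply([-.0045,0,s]) for s in(-.0203,.05,.1447)]+[MID]
print('scene',((proj('scene',L)-[260,100])*400/120).round(),'side',((proj('side',L)-[230,170])*400/150).round())
E
```

```text
13.325 lens [0.5421 0.1606 0.1721] dist 0.0991484679125976 slant 44.63881205727266 miss mm 4.445813081903478 [-0.274  0.101  0.435  2.271 -1.174  0.851  0.903]
[0.49016472 0.07505413 0.27672551] [-0.03770977  0.32463996 -1.74778766]
[{"dx": -1.0, "dy": -2.7, "dz": -0.9, "rx": 0.3, "ry": -0.3, "rz": 0.4}]
end [0.48735334 0.07431065 0.27592341] [-0.02155861  0.02820639 -0.02563892]
scene [[119. 163.]
 [116. 203.]
 [113. 251.]
 [107. 299.]] side [[291.  24.]
 [244. 111.]
 [181. 227.]
 [121. 351.]]
```

View pics/m7.png

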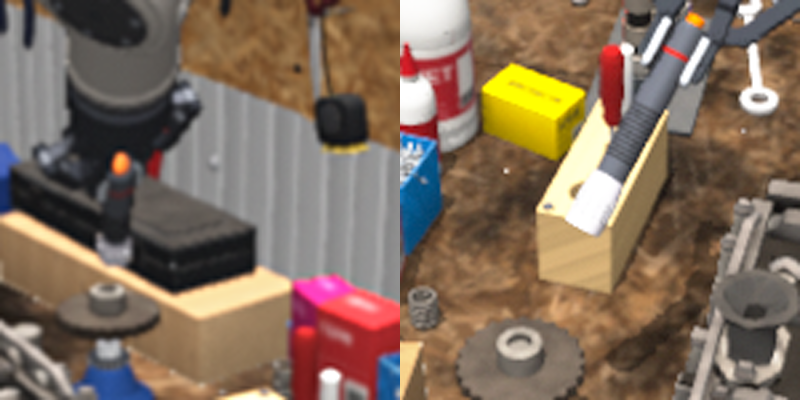

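In the side crop the tail is at (293,20) and the lens at (185,222), and the axis slope matches the model. The lens is above and to the side of the hub and clear of everything. One small correction remains.

Call:
step_arm([
  {"dx": -1, "dy": -2.5, "dz": 1, "rx": 0.3, "ry": -0.3, "rz": 0, "gripper": -1},
  {"dx": 0, "dy": 0, "dz": 0, "rx": 0, "ry": 0, "rz": 0, "gripper": -1},
  {"dx": 0, "dy": 0, "dz": 0, "rx": 0, "ry": 0, "rz": 0, "gripper": -1},
  {"dx": 0, "dy": 0, "dz": 0, "rx": 0, "ry": 0, "rz": 0, "gripper": -1},
])

```text
clock: 13.92
tcp_pos: [0.4876, 0.0754, 0.2747]
orientation: [-2.008, -1.806, -1.066]
contact_force: [-0.3, 0.1, -1.8]
grip_width: 0.0224
gripper_force: 59.1
```

```bash
python3 - <<'E'
from h import *
err();o=r.get_obs();print(o['qvel'].round(4))
P,Q=final();plan([(P,Q,1)],1)
E
```

```text
13.925 lens [0.539  0.1607 0.1697] dist 0.09840166964371375 slant 44.917831743100635 miss mm 0.39624311612455765 [-0.275  0.1    0.435  2.276 -1.169  0.848  0.901]
[ 0.0006 -0.0003  0.0006  0.0008 -0.001   0.0006  0.0016]
[{"dx": -0.1, "dy": 0.4, "dz": -1.6, "ry": -0.1, "rz": 0.3}]
end [0.48737883 0.0742528  0.27592961] [0.04950201 0.03183789 0.04357952]
```

The aim misses the middle by under 1 mm, the lens is about 10 cm away and the slant is 45°.

```bash
python3 -c "
from bench import r
print(r.hand_in())"
```

```text
the job is handed in; nothing more can be done
None
```

The job is handed in at about 14 s of the 51 s allowed: the sprocket sits hub up and central on the stand (within about 2 mm), and the torch is held clear in the air at 45°, lens about 10 cm from the sprocket's middle, with the beam aimed at it.

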